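Set a circuit board for its contact test in the clamshell jig

TASK

Set the circuit board for its contact test: first throw the jig's connector lever over from the outer notch into the notch marked with a white line, so that the plug slides into the board, and leave it there; then fold the open lid down onto the board. Next take the round-knobbed register pin out of the stand and push it down through the hole in the lid into the hole in the base below. The sprung probes hold the lid up off its seat, so finish still holding the pin by its knob and pressing it down, with the pin fully home and the lid fully shut under it; leave the two plug gauges and everything else on the bench where they are.

Things in the scene. Friction and masses are not known exactly. Their poses are not given: they have to be found in the camera images.
- jig: Board test jig, fixed; origin under its centre on the bench. Axes of the jig (yaw within 0.25 rad): x along the hinge, away from the lever; y from the pin hole to the hinge; z up. Black base plate 235 x 178 x 10 mm, white housing 130 (x) by 145 mm (y), top 52 mm above the bench, a green board inside.
- base_hole (a point): Centre of the mouth of the pin hole in the jig's base, at (0, -67.5, 52) mm in the jig's frame, in the block along the side away from the hinge; jig's axes. Hole 11.5 mm wide, 30 mm deep, rim chamfered 1.5 mm.
- lid_hinge (a point): Middle of the lid's hinge line, at (0, 70, 58) mm in the jig's frame; jig's axes. The line runs along x.
- lid_edge (a point): Middle of the lid's free edge, half-way through its thickness, 160 mm from the hinge line; moves with the lid. The lid is an aluminium frame 10 mm thick, 130 mm wide along the hinge, with a clear window and a solid bar 35 mm wide along the free edge. Its outer face is bare; black plate and brass probes (15 mm deep) are on its inner side.
- lid_hole (a point): Pin hole through the lid: centre of its mouth on the outer face, 137.5 mm from the hinge line, in the middle of the lid's width; moves with the lid. 12 mm wide, rim chamfered 1.5 mm. With the lid shut the outer face is level, 63 mm above the bench, and the hole stands over base_hole.
- lid (a joint): Lid angle, rad: 0 shut (hard stop), grows as it opens, 1.4 to 1.8 at the start, stop at 1.9. A stiff hinge (0.23 N m) holds it wherever it is left. Below 0.055 the sprung probes meet the board and push back: left alone it stays at 0.03 to 0.06, free edge 5 to 9 mm high. About 9 N down on the pin's knob shuts it; hold it with 12 to 20 N.
- lever_knob (a point): Centre of the black ball, 22 mm across, on top of the connector lever on the jig's near side; moves with the lever on an arc of 90 mm radius about a level pivot along the jig's y at (-108, -30, 24) mm in the jig's frame. The lever is an 8 mm square bar; beside it, 20 mm towards the hinge, stands a steel quadrant with two notches, top 72 mm above the bench.
- lever (a joint): Lever angle, rad: 0 in the outer notch (leaning 0.4 rad away from the board), 0.80 in the notch marked with a white line (leaning 0.4 rad towards the board, the jig's +x), against the notch's far wall. A sprung follower must be pushed over the hump between them, highest at 0.4 (about 4 N at the ball); past it the lever snaps on into the next notch and is held there.
- pin_knob (a point): Centre of the register pin's black round knob, 24 mm across and 24 mm high; z up along the pin. Below it a 12 mm neck, a flange 20 mm across with its underside (shoulder) 28 mm below this point, then a steel shank 10 mm thick, 34 mm long, chamfered tip 62 mm below this point. Stands in any hole of the stand. Home, with the lid shut, this point is 39 mm above base_hole.
- pin: The register pin, 50 to 100 g; origin on its axis at the shoulder, 28 mm below the knob's centre.
- stand: Grey plastic stand, fixed, 190 x 46 x 40 mm, origin under its centre, long along its own x; three holes 60 mm apart along x, 12 mm wide and 37 mm deep, holding the register pin and two plug gauges in any order.
- gauge_a_mid (a point): Plug gauge to be left in the stand: slim six-sided aluminium handle 12 mm across with a thin steel end on top, 64 mm tall above the stand; this point is 30 mm above the stand's top.
- gauge_b_mid (a point): The other plug gauge, just the same.
- bottle_mid (a point): White plastic bottle, 60 mm across, 150 mm tall, beyond the jig on the right; its middle. To be left alone.
- brush: Black cleaning brush 170 mm long lying beyond the jig. To be left alone.
- caliper: Steel caliper 170 mm long lying on the bench left of the jig. To be left alone.
- loupe: Black loupe 38 mm across, 36 mm tall, between the jig and the robot, to the right. To be left alone.
- dish: Glass dish 90 mm across, 14 mm tall, beyond the stand. To be left alone.

How it is judged:
By the outcome, as a careful person would: the job done as asked, in the order asked, and still so for the second after the job is handed in, while the arm keeps its last pose, push and grip.
It also fails if it takes over 62 s, if anything falls off the work surface, if the arm or the gripper's body presses on something with over 40 N, if the wrist force passes 120 N, or if a joint passes its speed limit or range.

ROBOT

A 7-joint arm with a two-finger parallel gripper is mounted at the origin on the work surface. World frame = base frame: x ahead of the robot, y to its left, z up, the work surface at z = 0. Lengths are in m, angles in rad, forces in N, time in s.
With the tool pointing down it reaches from about 0.4 to 0.85 m from the base axis. Payload 4.5 kg.
Tool frame: the origin (TCP) lies midway between the tips of the shut fingers; the grasp point (between the pads) lies 19 mm behind it; z points along the fingers, y is the line along which they close (so a half turn about z gives the same grasp; the last joint's range is limited). The gripper opens to 88 mm and grips with 3 to 60 N. Pads are 18 mm wide; open, the fingers measure 123 mm over their backs; the gripper's body (75 mm by 187 mm) begins 45 mm behind the grasp point.
Start: joints at [0.034, 0.689, -0.195, 1.565, 0.157, 0.902, -0.215], TCP at [0.625, 0, 0.239] pointing down, gripper open.
Joint ranges: [-3.01, 3.01], [-0.46, 2.08], [-1.47, 1.51], [0.13, 2.56], [-1, 4.14], [0.04, 2.09], [-2.66, 2.66]. Speed limits (rad/s): [2.57, 2.57, 3.14, 3.14, 3.14, 3.14, 3.14].

INTERFACE

Orientations are given as a unit quaternion [x, y, z, w].
In Python, from plant import r gives the robot as it stands.
- The arm moves only by the tool carry_out, never from a script. Its argument "plan" is a list of rows, each an object with "rot": the turn, a rotation vector about the tool's x, y, z in rad, a list of three; "xyz": the shift along the tool's x, y, z in m, a list of three; "grip": the closure in counts, from 0 (fully open) to 255 (shut). In form: [{"rot": [wx, wy, wz], "xyz": [dx, dy, dz], "grip": grip}, ...]. A call has 1 to 8 rows; each row is the pose to reach, as a shift and turn from the pose commanded when the call began, along the tool's axes at that moment; what a row does not reach only later rows make up. A row lasts 1/12 s, in which the tool goes at most 41.7 mm and 7.16 degrees, less where a joint would pass 70% of its speed; a pose out of reach is approached as far as the arm can. A call with a gripper value outside its range is refused whole. The fingers move at their own pace and stop on an object; "squeeze" is the grip in N (left out, the last holds). Time passes only in rows, so rows that repeat a pose let the fingers close. It gives the time, the measured TCP pose, the force, the opening and the grip force at its end, in the units of the state.
- r.get_state(): the state, without advancing time (a new reading comes with each control period).
- r.snapshot(name): name is "scene" or "side" or "wrist"; returns the picture (480x640x3 uint8, red, green, blue); there is no depth.
- r.camera_params(name): a dict with "fx", "fy", "cx", "cy" (pixels), "position" and "attitude" of the camera in the world; the wrist camera has in their place "hand_eye" (4x4, takes a point from camera to tool coordinates, whose origin is the TCP and whose axes are the flange's). Camera axes: x right, y down, z forward; pixel columns grow to the right and rows downward; lengths in m; the calibration is good to about 2 mm. A picture is of the moment at which its call begins: read the wrist's pose just before it. camera_params takes no time and is no camera call.
- r.finish_job(): hands the job in; it is judged then, once.
The state is a dict: "clock": time; "q": joint angles; "qd": joint speeds; "joint_torque": joint torques, N m; "tool_pos": TCP position; "eef_rot": TCP orientation; "contact_force": force on the tool from outside, world axes, zero at the start; "moment": the same for the moment, N m; "opening": opening from 0.0 (shut) to 1.0 (fully open); "finger_force": force on a finger pad.
Only numpy, scipy, OpenCV 4.12 (cv2) and the standard library are available. Lean on these libraries where they do the work, as an engineer would, in place of code of your own. Each camera call takes 0.05 s, during which the arm holds its last target. There are 200 camera calls.

## Working session

There is one attempt and no reset: what is moved stays moved. The work goes in short steps, Python scripts to look and compute and a tool call to move; the robot and the scene stay as the last step left them, time stands still between calls to the robot, and variables do not carry over. Pictures are saved under pics/ and viewed, at most 13 in all, crops included, and the job is handed in when it is done.

Besides the shell and the picture viewer there is one more tool, called after "Emit:" as name(argument=value, ...), one argument or row to a line, values as JSON. carry_out: Moves the arm, as the interface text tells. Its arguments: {"type":"object","properties":{"plan":{"type":"array"},"squeeze":{"type":"number"}},"required":["plan"]}

```bash
ls; mkdir -p pics; python3 - <<'E'
from plant import r
import cv2
for n in("scene","side"):
    cv2.imwrite(f"pics/{n}0.png",r.snapshot(n)[:,:,::-1])
    print(r.camera_params(n))
print(r.camera_params("wrist")); print(r.get_state())
E
```

```text
pics
{'fx': 441.38941597458796, 'fy': 441.38941597458796, 'cx': 314.48529643940356, 'cy': 250.08988736052183, 'position': array([ 0.92745368, -0.54884602,  0.59075849]), 'attitude': array([ 0.84914088,  0.26641749, -0.1322402 , -0.43645619])}
{'fx': 445.5114980361466, 'fy': 445.5114980361466, 'cx': 317.17215387155403, 'cy': 238.69030493002163, 'position': array([ 0.50534608, -0.59798801,  0.6663494 ]), 'attitude': array([ 0.92395874, -0.04895672,  0.01510942, -0.3790451 ])}
{'fx': 395.4596820782199, 'fy': 395.4596820782199, 'cx': 321.7473313233768, 'cy': 237.38414016320354, 'hand_eye': array([[-1.25228692e-03, -9.55757140e-01, -2.94154248e-01,
         7.42018085e-02],
       [ 9.99999210e-01, -1.16630279e-03, -4.67726411e-04,
        -2.29370160e-06],
       [ 1.03959937e-04, -2.94154602e-01,  9.55757846e-01,
        -1.47452282e-01],
       [ 0.00000000e+00,  0.00000000e+00,  0.00000000e+00,
         1.00000000e+00]])}
{'clock': 0.1, 'q': array([ 0.03382486,  0.68990876, -0.19449973,  1.56620493,  0.15734293,
        0.90248795, -0.21511454]), 'qd': array([ 0.0001226 , -0.00184661, -0.00209965, -0.00103263,  0.00063722,
        0.00094518, -0.00018725]), 'joint_torque': array([-3.08775299e-03, -5.28501892e+01, -1.27141513e+00, -1.53837240e+01,
       -5.25604945e-02,  1.96265515e-03,  5.71585565e-05]), 'tool_pos': array([ 6.24454519e-01, -7.94635286e-05,  2.37993672e-01]), 'eef_rot': array([ 7.07091165e-01,  7.07121936e-01, -6.25008824e-04, -5.11855569e-04]), 'contact_force': array([-0.44449512, -0.20900154, -0.45504873]), 'moment': array([-0.02737149,  0.00808616, -0.0526836 ]), 'finger_force': 0.0, 'opening': 1.000448153312786}
```

View pics/scene0.png

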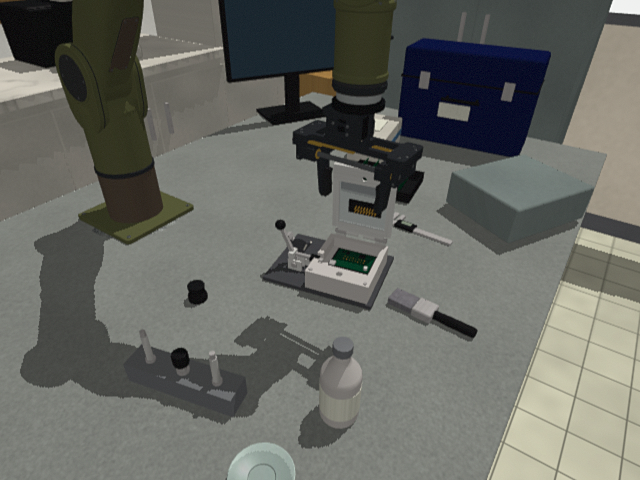

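View pics/side0.png

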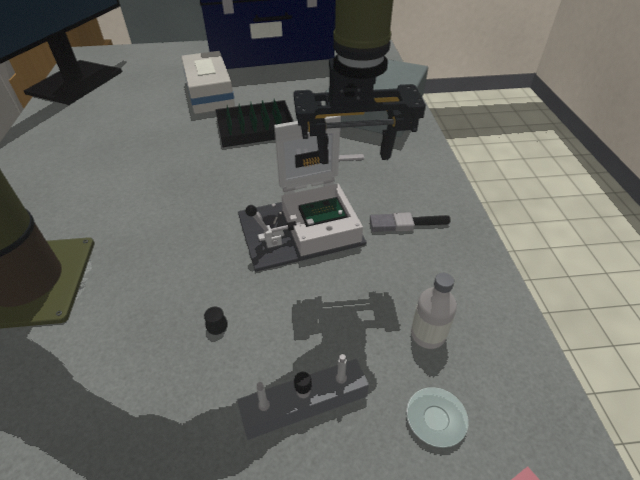

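```bash
cat > h.py <<'E'
from plant import r
import numpy as np, cv2
from scipy.spatial.transform import Rotation as R
def cam(n,st=None):
    p=r.camera_params(n)
    K=np.array([[p['fx'],0,p['cx']],[0,p['fy'],p['cy']],[0,0,1]])
    if n=="wrist":
        T=np.eye(4);T[:3,:3]=R.from_quat(st['eef_rot']).as_matrix();T[:3,3]=st['tool_pos']
        T=T@p['hand_eye'];return K,T[:3,:3],T[:3,3]
    return K,R.from_quat(p['attitude']).as_matrix(),np.array(p['position'])
def ray(c,uv):
    d=c[1]@np.linalg.solve(c[0],[uv[0],uv[1],1.]);return c[2],d/np.linalg.norm(d)
def onz(c,uv,z):
    o,d=ray(c,uv);return o+d*(z-o[2])/d[2]
def tri(*obs):
    A=0;b=0;L=[]
    for c,uv in obs:
        o,d=ray(c,uv);P=np.eye(3)-np.outer(d,d);A=A+P;b=b+P@o;L.append((o,P))
    x=np.linalg.solve(A,b);return x,[round(float(np.linalg.norm(P@(x-o)))*1e3,1) for o,P in L]
def proj(c,X):
    p=c[0]@c[1].T@(np.asarray(X)-c[2]);return p[:2]/p[2]
def toolshift(st,dw): return R.from_quat(st['eef_rot']).inv().apply(dw)
E
python3 - <<'E'
import cv2,numpy as np
a=cv2.imread('pics/scene0.png');b=cv2.imread('pics/side0.png')
f=lambda i,x,y,w,h,s:cv2.resize(i[y:y+h,x:x+w],None,fx=s,fy=s,interpolation=cv2.INTER_CUBIC)
m=np.zeros((600,800,3),np.uint8)
m[:480,:400]=f(a,260,160,133,160,3)[:480,:400] if 0 else cv2.resize(a[160:320,262:395],(399,480),interpolation=2)[:, [*range(399),398]]
m[:480,400:]=cv2.resize(b[115:275,235:368],(400,480),interpolation=2)
cv2.imwrite('pics/m1.png',m[:480])
for n,i in(('scene',a),('side',b)):
    g=(i.max(2)<45).astype(np.uint8)
    k,l,s,c=cv2.connectedComponentsWithStats(g)
    for j in range(1,k):
        if 25<s[j,4]<900: print(n,s[j],c[j].round(1))
E
```

```text
scene [333   0  16  31  74] [337.1  13.3]
scene [333  36   4  26  35] [334.3  47.6]
scene [ 58  54  29  49 869] [72.2 77.7]
scene [332  79  56  17 633] [358.9  88.2]
scene [ 94 158  60  25 362] [125.7 173.3]
scene [275 220  10  10  73] [279.9 224.4]
scene [394 220  23  13 117] [404.4 226.4]
scene [292 239  14  13 106] [298.9 244.3]
scene [332 248  44  18 404] [352.3 256.8]
scene [310 254  10   7  30] [313.5 256.4]
scene [266 263  32  11 116] [281.2 268.5]
scene [344 267  27   7  39] [357.6 270. ]
scene [263 278 108  31 298] [321.3 293.9]
scene [187 280  20  25 380] [196.5 292.1]
scene [433 311  44  27 438] [454.7 324.2]
scene [171 348  19  21 307] [179.7 358.1]
side [299 198  39  28 415] [316.6 207.9]
side [246 206  11  10  89] [250.6 210.5]
side [277 215  19  32 151] [286.8 228.2]
side [263 216  12  10  54] [268.8 219.8]
side [313 216  34   9  66] [329.6 219.6]
side [413 216  37   9 261] [431.3 220.5]
side [205 308  22  27 426] [214.9 321.3]
side [294 372  18  22 248] [301.8 382.7]
```

View pics/m1.png

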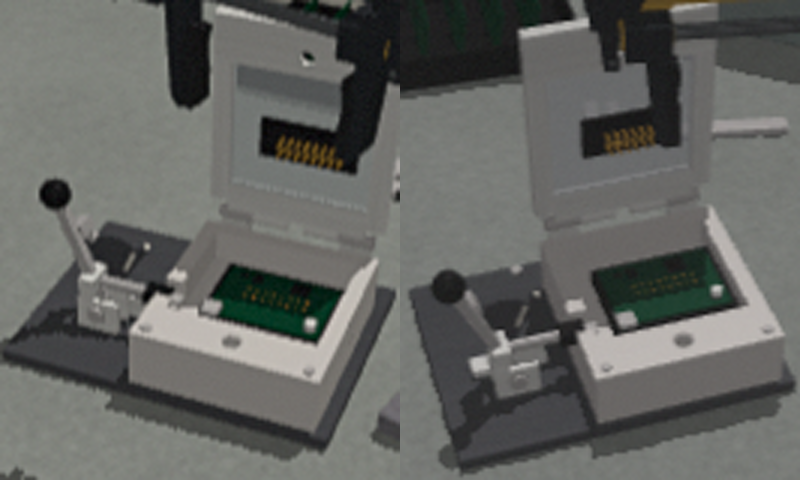

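```bash
python3 - <<'E'
from h import *
a=cam("scene");b=cam("side")
np.set_printoptions(precision=4,suppress=True)
for n,u,v in[("hole",(339.3,273.7),(329.1,228.3)),("lever",(280.2,224.3),(251.1,210.7)),("pin",(180,358.3),(302.5,382.5)),("gA",(142.5,333),(261.5,385)),("gB",(213.5,354),(343,356))]:
    print(n,*tri((a,u),(b,v)))
for n,c,L in(("sc",a,[(263.7,278),(369.3,308),(393.7,256.7)]),("si",b,[(255.6,269),(366.3,242.5),(238.3,212.7)])):
    for u in L: print(n,u,onz(c,u,.01))
P=[onz(a,(263.7,278),.01),onz(a,(369.3,308),.01),onz(b,(255.6,269),.01),onz(b,(366.3,242.5),.01)]
for i in(0,2):
    d=P[i+1]-P[i];print(np.hypot(*d[:2]),np.arctan2(d[1],d[0]))
print(onz(a,(339.3,273.7),.052),onz(b,(329.1,228.3),.052))
E
```

```text
hole [0.5884 0.0351 0.0491] [0.7, 0.7]
lever [0.4402 0.0404 0.1062] [0.7, 0.7]
pin [ 0.5097 -0.2946  0.0659] [0.2, 0.2]
gA [ 0.4542 -0.3104  0.1009] [0.1, 0.1]
gB [ 0.5697 -0.2781  0.0997] [0.1, 0.1]
sc (263.7, 278) [ 0.4432 -0.0238  0.01  ]
sc (369.3, 308) [0.6658 0.0228 0.01  ]
sc (393.7, 256.7) [0.6302 0.1987 0.01  ]
si (255.6, 269) [ 0.438  -0.0228  0.01  ]
si (366.3, 242.5) [0.6642 0.0241 0.01  ]
si (238.3, 212.7) [0.401  0.1453 0.01  ]
0.22736372548499142 0.20626662256089626
0.23097251901073 0.20438199515555738
[0.5899 0.033  0.052 ] [0.5879 0.0311 0.052 ]
```

```bash
cat >> h.py <<'E'
np.set_printoptions(precision=4,suppress=True)
C=np.array([.575,.0995,0]);YAW=.205;RJ=R.from_euler('z',YAW)
def J(p): return C+RJ.apply(np.array(p)/1000.)
def toJ(p): return RJ.inv().apply(np.asarray(p)-C)*1000
def tool(a,tilt=0,base=YAW):
    "a: angle of tool y from base x axis; tilt about it"
    M=np.array([[0,1,0],[1,0,0],[0,0,-1.]]).T
    return R.from_euler('z',base+a)*R.from_euler('x',tilt)*R.from_matrix(M)
def go(p,Rt,st=None):
    st=st or r.get_state();R0=R.from_quat(st['eef_rot'])
    print("rot",(R0.inv()*Rt).as_rotvec().round(3),"xyz",R0.inv().apply(np.asarray(p)-st['tool_pos']).round(4))
E
python3 - <<'E'
from h import *
a=cam("scene")
# lid hole inner side ~ : ray meets plane jig x=0
o,d=ray(a,(364.7,179.3));o,d=toJ(o),RJ.inv().apply(d)
p=o-d*o[0]/d[0];v=p-[0,70,58];print("lid hole",p,np.hypot(v[1],v[2]),"ang",np.arctan2(v[2],-v[1]))
Rt=tool(0,.35);z=Rt.apply([0,0,1]);print(z)
b=J([-143,-30,106.9]);t=b+.010*z
print(t);go(t+[0,0,.09],Rt)
E
```

```text
lid hole [  0.      63.3567 194.4362] 136.59788353706486 ang 1.5221431714623763
[-0.0698  0.3357 -0.9394]
[0.4404 0.0444 0.0975]
rot [ 0.034  0.349 -0.203] xyz [ 0.0445 -0.184   0.0508]
```

Emit:
carry_out(
  plan=[
    {"rot":[0.034,0.349,-0.203],"xyz":[0.0445,-0.184,0.0],"grip":128},
    {"rot":[0.034,0.349,-0.203],"xyz":[0.0445,-0.184,0.0],"grip":128},
    {"rot":[0.034,0.349,-0.203],"xyz":[0.0445,-0.184,0.0],"grip":128},
    {"rot":[0.034,0.349,-0.203],"xyz":[0.0445,-0.184,0.0],"grip":128},
    {"rot":[0.034,0.349,-0.203],"xyz":[0.0445,-0.184,0.05],"grip":128},
    {"rot":[0.034,0.349,-0.203],"xyz":[0.0445,-0.184,0.05],"grip":128},
    {"rot":[0.034,0.349,-0.203],"xyz":[0.0445,-0.184,0.05],"grip":128},
  ],
)

```text
clock: 0.68
tool_pos: [0.4371, 0.044, 0.1867]
eef_rot: [0.622, 0.764, 0.108, -0.137]
contact_force: [0.7, 0.1, 0.5]
opening: 0.507
finger_force: 0.0
```

```bash
python3 - <<'E'
from h import *
st=r.get_state();c=cam("wrist",st);im=r.snapshot("wrist")
print(st['clock'],st['opening'],toJ(st['tool_pos']),proj(c,J([-143,-30,106.9])))
cv2.imwrite("pics/w1.png",im[:,:,::-1])
Rt=tool(0,.35);z=Rt.apply([0,0,1]);go(J([-143,-30,106.9])+.01*z,Rt)
for x in (-100,-80,-62): go(J([x,-30,106.9])+.01*z,Rt)
E
```

```text
0.6833 0.5065697271515384 [-146.3082  -26.2778  186.7206] [328.5545 295.9313]
rot [-0.001 -0.001 -0.001] xyz [-0.0312  0.0007  0.085 ]
rot [-0.001 -0.001 -0.001] xyz [-0.0312  0.0437  0.0849]
rot [-0.001 -0.001 -0.001] xyz [-0.0311  0.0637  0.0849]
rot [-0.001 -0.001 -0.001] xyz [-0.0311  0.0817  0.0849]
```

View pics/w1.png

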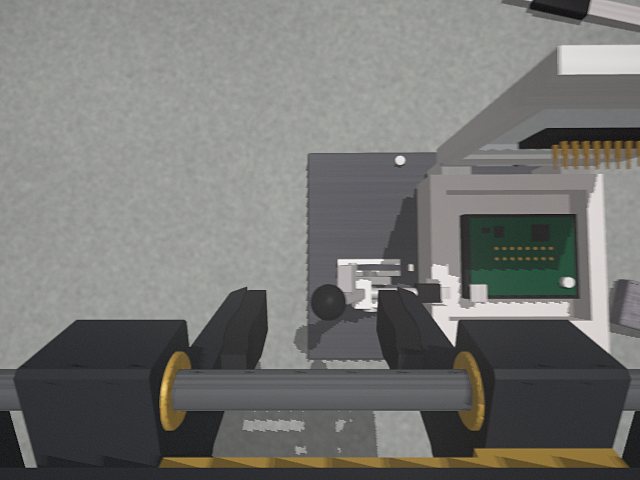

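The wrist view shows the black ball at (328, 302), within 6 px of the prediction and between the fingers (267 and 378). The plate edge is vertical, so the yaw is right.

Emit:
carry_out(
  plan=[
    {"rot":[0,0,0],"xyz":[-0.017,0.001,0.043],"grip":128},
    {"rot":[0,0,0],"xyz":[-0.033,0.001,0.085],"grip":128},
    {"rot":[0,0,0],"xyz":[-0.033,0.001,0.085],"grip":128},
    {"rot":[0,0,0],"xyz":[-0.033,0.02,0.085],"grip":128},
    {"rot":[0,0,0],"xyz":[-0.033,0.04,0.085],"grip":128},
    {"rot":[0,0,0],"xyz":[-0.033,0.06,0.085],"grip":128},
    {"rot":[0,0,0],"xyz":[-0.033,0.075,0.085],"grip":128},
    {"rot":[0,0,0],"xyz":[-0.033,0.081,0.085],"grip":128},
  ],
)

```text
clock: 1.4
tool_pos: [0.5203, 0.0595, 0.0993]
eef_rot: [0.621, 0.765, 0.109, -0.136]
contact_force: [-9.7, -3.7, 6.3]
opening: 0.498
finger_force: 5.3
```

```bash
python3 - <<'E'
from h import *
for n in("scene","side"):
    i=r.snapshot(n);cv2.imwrite(f"pics/{n}1.png",i[:,:,::-1])
st=r.get_state();print(toJ(st['tool_pos']),st['contact_force'],st['opening'],st['finger_force'])
E
```

```text
[-62.0146 -27.9798  99.2175] [-2.7444 -1.3448  3.3999] 0.49606736265703666 1.8603665381669998
```

Emit:
carry_out(
  plan=[
    {"rot":[0,0,0],"xyz":[0,0.004,0],"grip":128},
    {"rot":[0,0,0],"xyz":[0,0.004,0],"grip":128},
    {"rot":[0,0,0],"xyz":[0,-0.008,0],"grip":128},
    {"rot":[0,0,0],"xyz":[0,-0.01,0],"grip":128},
    {"rot":[0,0,0],"xyz":[0.017,-0.01,-0.04],"grip":128},
    {"rot":[0,0,0],"xyz":[0.032,-0.01,-0.08],"grip":200},
    {"rot":[0,0,0],"xyz":[0.048,-0.01,-0.12],"grip":255},
    {"rot":[0,0,0],"xyz":[0.048,-0.01,-0.12],"grip":255},
  ],
)

```text
clock: 2.17
tool_pos: [0.5147, 0.0627, 0.2345]
eef_rot: [0.621, 0.765, 0.115, -0.13]
contact_force: [0.7, 0.2, -0.4]
opening: 0.297
finger_force: 0.0
```

```bash
python3 - <<'E'
from h import *
st=r.get_state();c=cam("wrist",st);im=r.snapshot("wrist")
s=r.snapshot("scene");e=r.snapshot("side")
print(st['clock'],toJ(st['tool_pos']),proj(c,J([-73,-30,106.9])),proj(cam("scene"),J([-73,-30,106.9])),proj(cam("side"),J([-73,-30,106.9])))
m=np.zeros((600,800,3),np.uint8)
m[:300,:400]=cv2.resize(im,(400,300),interpolation=3)
m[300:,:400]=cv2.resize(s[200:312,262:411],(400,300),interpolation=2)
m[300:,400:]=cv2.resize(e[178:290,228:377],(400,300),interpolation=2)
cv2.imwrite("pics/m2.png",m[:,:,::-1])
E
```

```text
2.1667 [-66.539  -23.7751 234.4796] [310.7994 292.6568] [312.132  231.8751] [287.3931 202.1983]
```

View pics/m2.png

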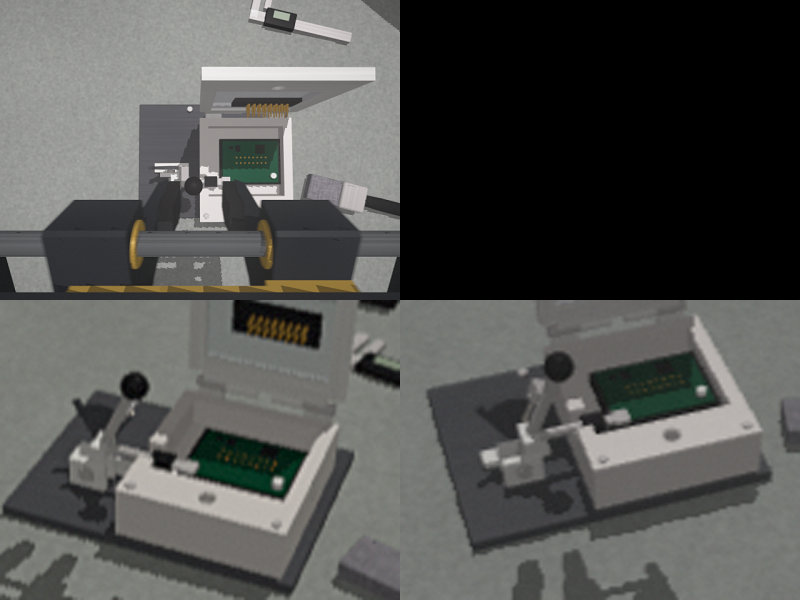

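The ball is at scene (312, 232) and side (287, 203). That matches the 0.80 notch prediction within 1 px, and the plug is in the board. Next is the lid.

```bash
python3 - <<'E'
from h import *
Rt=tool(0)
go(J([-40,-24,290]),Rt);go(J([0,110,285]),Rt)
E
```

```text
rot [ 0.005 -0.349  0.   ] xyz [ 0.0219  0.0309 -0.058 ]
rot [ 0.005 -0.349  0.   ] xyz [ 0.1461  0.0709 -0.0073]
```

Emit:
carry_out(
  plan=[
    {"rot":[0.005,-0.349,0],"xyz":[0.022,0.031,-0.058],"grip":255},
    {"rot":[0.005,-0.349,0],"xyz":[0.022,0.031,-0.058],"grip":255},
    {"rot":[0.005,-0.349,0],"xyz":[0.022,0.031,-0.058],"grip":255},
    {"rot":[0.005,-0.349,0],"xyz":[0.146,0.071,-0.007],"grip":255},
    {"rot":[0.005,-0.349,0],"xyz":[0.146,0.071,-0.007],"grip":255},
    {"rot":[0.005,-0.349,0],"xyz":[0.146,0.071,-0.007],"grip":255},
    {"rot":[0.005,-0.349,0],"xyz":[0.146,0.071,-0.007],"grip":255},
    {"rot":[0.005,-0.349,0],"xyz":[0.146,0.071,-0.007],"grip":255},
  ],
)

```text
clock: 2.98
tool_pos: [0.5504, 0.2134, 0.2816]
eef_rot: [0.627, 0.779, -0.001, -0.004]
contact_force: [0.2, -0.3, 0.1]
opening: 0.002
finger_force: 0.0
```

Emit:
carry_out(
  plan=[
    {"rot":[0,0,0],"xyz":[0,0,0],"grip":255},
    {"rot":[0,0,0],"xyz":[0,0,0.04],"grip":255},
    {"rot":[0,0,0],"xyz":[0,0,0.08],"grip":255},
    {"rot":[0,0,0],"xyz":[0,0,0.095],"grip":255},
    {"rot":[0,0,0],"xyz":[0,0,0.095],"grip":255},
  ],
)

```text
clock: 3.4
tool_pos: [0.5492, 0.2025, 0.1841]
eef_rot: [0.632, 0.775, -0.006, -0.003]
contact_force: [-0.2, -0.4, 0.2]
opening: 0.005
finger_force: 0.0
```

```bash
python3 - <<'E'
from h import *
st=r.get_state();p=toJ(st['tool_pos']);print(st['clock'],p,st['contact_force'],(R.from_quat(st['eef_rot']).inv()*tool(0)).as_rotvec())
for th in np.arange(1.4,.04,-.13):
    e=np.array([-np.cos(th),np.sin(th)]);n=np.array([np.sin(th),np.cos(th)])
    q=np.array([70,58])+145*e+5*n+np.array([9,0])
    print(round(th,2),q.round(0),"tool x,z",(q[0]-p[1]).round(0),(p[2]-q[1]).round(0))
E
```

```text
3.4 [ -4.3015 106.0908 184.067 ] [-0.2212 -0.3513  0.2213] [-0.013   0.0034 -0.0027]
1.4 [ 59. 202.] tool x,z -47.0 -18.0
1.27 [ 41. 198.] tool x,z -65.0 -14.0
1.14 [ 23. 192.] tool x,z -83.0 -8.0
1.01 [  6. 183.] tool x,z -100.0 1.0
0.88 [-10. 173.] tool x,z -116.0 11.0
0.75 [-24. 160.] tool x,z -130.0 24.0
0.62 [-36. 146.] tool x,z -142.0 38.0
0.49 [-47. 131.] tool x,z -153.0 53.0
0.36 [-55. 114.] tool x,z -161.0 70.0
0.23 [-61.  96.] tool x,z -167.0 88.0
0.1 [-65.  77.] tool x,z -171.0 107.0
```

Emit:
carry_out(
  plan=[
    {"rot":[0,0,0],"xyz":[-0.02,0.004,0],"grip":255},
    {"rot":[0,0,0],"xyz":[-0.035,0.004,-0.01],"grip":255},
    {"rot":[0,0,0],"xyz":[-0.047,0.004,-0.018],"grip":255},
    {"rot":[0,0,0],"xyz":[-0.056,0.004,-0.016],"grip":255},
    {"rot":[0,0,0],"xyz":[-0.065,0.004,-0.014],"grip":255},
    {"rot":[0,0,0],"xyz":[-0.074,0.004,-0.011],"grip":255},
    {"rot":[0,0,0],"xyz":[-0.083,0.004,-0.008],"grip":255},
    {"rot":[0,0,0],"xyz":[-0.092,0.004,-0.004],"grip":255},
  ],
)

```text
clock: 4.07
tool_pos: [0.5746, 0.1174, 0.1922]
eef_rot: [0.631, 0.776, -0.001, -0.001]
contact_force: [-0.1, 0.1, 0.5]
opening: 0.009
finger_force: 0.4
```

```bash
python3 - <<'E'
from h import *
st=r.get_state();print(toJ(st['tool_pos']),st['contact_force'])
cv2.imwrite("pics/s3.png",r.snapshot("scene")[100:320,200:440,::-1].repeat(2,0).repeat(2,1))
E
```

```text
[  3.2548  17.6375 192.2213] [-0.1036  0.1183  0.524 ]
```

View pics/s3.png

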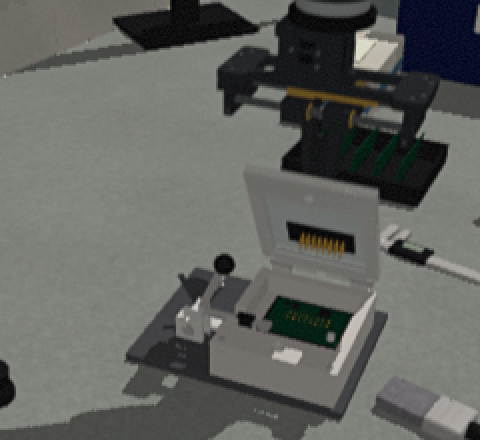

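The lid is folding forward ahead of the fingers, its top edge near (310, 185) in the crop. I'll keep following the arc.

Emit:
carry_out(
  plan=[
    {"rot":[0,0,0],"xyz":[-0.008,0,0.005],"grip":255},
    {"rot":[0,0,0],"xyz":[-0.016,0,0.01],"grip":255},
    {"rot":[0,0,0],"xyz":[-0.024,0,0.015],"grip":255},
    {"rot":[0,0,0],"xyz":[-0.031,0,0.021],"grip":255},
    {"rot":[0,0,0],"xyz":[-0.038,0,0.028],"grip":255},
    {"rot":[0,0,0],"xyz":[-0.044,0,0.035],"grip":255},
    {"rot":[0,0,0],"xyz":[-0.05,0,0.042],"grip":255},
    {"rot":[0,0,0],"xyz":[-0.055,0,0.049],"grip":255},
  ],
)

```text
clock: 4.78
tool_pos: [0.5855, 0.0634, 0.1426]
eef_rot: [0.631, 0.776, -0.001, -0.001]
contact_force: [-0.2, -0.4, 0.1]
opening: 0.008
finger_force: 0.1
```

Emit:
carry_out(
  plan=[
    {"rot":[0,0,0],"xyz":[-0.005,0,0.008],"grip":255},
    {"rot":[0,0,0],"xyz":[-0.01,0,0.017],"grip":255},
    {"rot":[0,0,0],"xyz":[-0.014,0,0.026],"grip":255},
    {"rot":[0,0,0],"xyz":[-0.017,0,0.035],"grip":255},
    {"rot":[0,0,0],"xyz":[-0.02,0,0.044],"grip":255},
    {"rot":[0,0,0],"xyz":[-0.02,0,0.053],"grip":255},
  ],
)

```text
clock: 5.28
tool_pos: [0.5895, 0.044, 0.0894]
eef_rot: [0.631, 0.776, -0.001, -0.001]
contact_force: [-0.7, 0.5, 0.4]
opening: 0.006
finger_force: 0.0
```

```bash
python3 - <<'E'
from h import *
st=r.get_state();print(toJ(st['tool_pos']),st['contact_force'],st['clock'])
E
```

```text
[  2.896  -57.3295  89.4436] [-0.7002  0.5258  0.3688] 5.2833
```

Emit:
carry_out(
  plan=[
    {"rot":[0,0,0],"xyz":[-0.004,0,0.005],"grip":255},
    {"rot":[0,0,0],"xyz":[-0.006,0,0.01],"grip":255},
    {"rot":[0,0,0],"xyz":[-0.006,0,0.015],"grip":255},
    {"rot":[0,0,0],"xyz":[-0.006,0,0.02],"grip":255},
    {"rot":[0,0,0],"xyz":[-0.006,0,0.022],"grip":255},
    {"rot":[0,0,0],"xyz":[-0.006,0,0.022],"grip":255},
  ],
)

```text
clock: 5.78
tool_pos: [0.5908, 0.0389, 0.0683]
eef_rot: [0.631, 0.776, -0.001, -0.001]
contact_force: [0.4, 0.5, -0.3]
opening: 0.005
finger_force: 0.0
```

```bash
python3 - <<'E'
from h import *
st=r.get_state();print(toJ(st['tool_pos']),st['contact_force'],st['clock'])
i=r.snapshot("scene");cv2.imwrite("pics/s4.png",i[200:320,250:410,::-1].repeat(4,0).repeat(4,1))
E
```

```text
[  3.1069 -62.4922  68.3186] [ 0.3526  0.5467 -0.3089] 5.7833
```

View pics/s4.png

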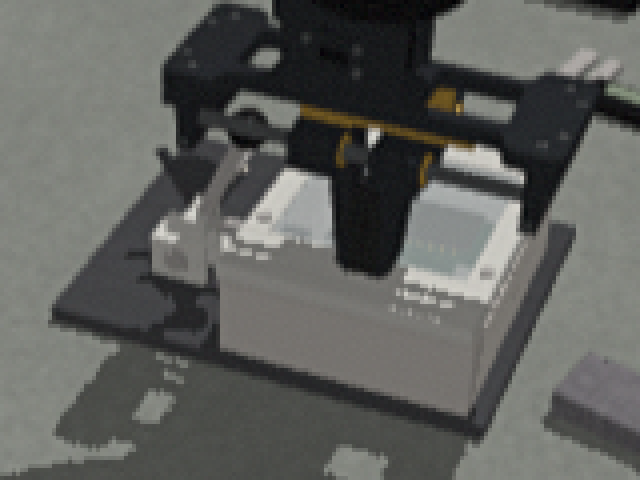

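The lid is down on the board with nothing pressed. I'll rise and measure the lid hole from the wrist camera.

Emit:
carry_out(
  plan=[
    {"rot":[0,0,0],"xyz":[0,0,-0.04],"grip":255},
    {"rot":[0,0,0],"xyz":[-0.02,0,-0.08],"grip":255},
    {"rot":[0,0,0],"xyz":[-0.048,0,-0.12],"grip":255},
    {"rot":[0,0,0],"xyz":[-0.048,0,-0.132],"grip":255},
    {"rot":[0,0,0],"xyz":[-0.048,0,-0.132],"grip":255},
    {"rot":[0,0,0],"xyz":[-0.048,0,-0.132],"grip":255},
  ],
)

```text
clock: 6.33
tool_pos: [0.6014, -0.0083, 0.2017]
eef_rot: [0.631, 0.776, 0.0, -0.0]
contact_force: [-0.5, -0.6, -0.2]
opening: 0.004
finger_force: 0.0
```

```bash
python3 - <<'E'
from h import *
st=r.get_state();c=cam("wrist",st);im=r.snapshot("wrist");a=cam("scene");s=r.snapshot("scene");b=cam("side");e=r.snapshot("side")
print(st['clock'],toJ(st['tool_pos']))
H=J([0,-67.5,69]);H0=J([0,-67.5,63])
for n,k in(("w",c),("sc",a),("si",b)): print(n,proj(k,H),proj(k,H0))
print("bottle base",onz(b,(430,340),0.0), "lever ball",proj(c,J([-73,-30,106.9])))
u,v=proj(c,H).astype(int)
m=np.zeros((600,800,3),np.uint8)
m[:300,:400]=cv2.resize(im,(400,300),interpolation=3)
def crop(i,u,v,w=40): return cv2.resize(i[max(v-int(.75*w),0):v+int(.75*w),u-w:u+w],(400,300),interpolation=cv2.INTER_NEAREST)
m[:300,400:]=crop(im,u,v,60)
u,v=proj(a,H).astype(int);m[300:,:400]=crop(s,u,v)
u,v=proj(b,H).astype(int);m[300:,400:]=crop(e,u,v)
cv2.imwrite("pics/m5.png",m[:,:,::-1]);cv2.imwrite("pics/w5.png",im[:,:,::-1])
E
```

```text
6.3333 [   3.9279 -110.8912  201.6799]
w [316.8063 161.9744] [316.9095 161.0429]
sc [339.2569 266.4878] [339.1304 268.9387]
si [329.4796 221.2019] [329.4476 223.428 ]
bottle base [ 0.7333 -0.2076  0.    ] lever ball [190.0022 104.0746]
```

View pics/m5.png

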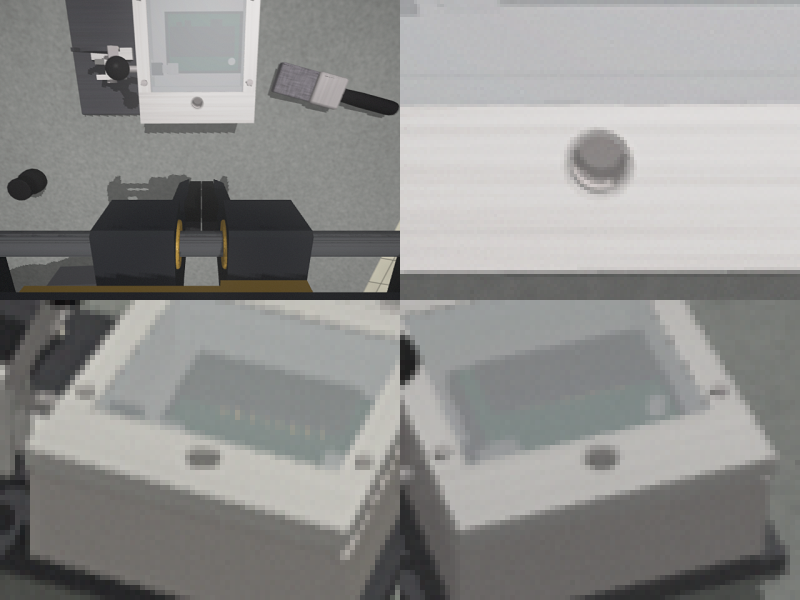

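The hole is at wrist (316, 164), scene (339.6, 267.6) and side (329.2, 222.6), all within 3 px of the predictions.

```bash
python3 - <<'E'
from h import *
import types
st=r.get_state();c=cam("wrist",st);a=cam("scene");b=cam("side")
x,e=tri((c,(316,164)),(a,(339.6,267.6)),(b,(329.2,222.6)));print(x,toJ(x),e)
print(toJ(onz(c,(316,164),.067)),toJ(onz(a,(339.6,267.6),.067)),toJ(onz(b,(329.2,222.6),.067)))
# rough pin
P=np.array([.5097,-.2946,0])
Rt=tool(-np.pi/2,0,.273);Rb=tool(np.pi/2,0,.273)
print(st['q'])
q=R.from_euler('z',.273).apply([-.035,0,0])
for Z in(.16,):
    go(P+[0,0,Z],Rt); go(P+[0,0,Z],Rb)
E
```

```text
[0.5876 0.0337 0.0655] [ -1.0326 -67.0163  65.5041] [2.0, 1.6, 0.7]
[ -3.0131 -67.0728  67.    ] [  0.9998 -68.0658  67.    ] [ -1.0986 -69.1035  67.    ]
[ 0.0946  0.7128 -0.2792  1.6772  0.2532  0.7935 -0.0922]
rot [-0.006  0.003  1.505] xyz [-0.263  -0.1469  0.0393]
rot [-0.003 -0.006 -1.636] xyz [-0.263  -0.1469  0.0393]
```

Emit:
carry_out(
  plan=[
    {"rot":[0,0,0.9],"xyz":[-0.265,-0.193,0.02],"grip":0},
    {"rot":[0,0,0.9],"xyz":[-0.265,-0.193,0.02],"grip":0},
    {"rot":[0,0,0.9],"xyz":[-0.265,-0.193,0.02],"grip":0},
    {"rot":[0,0,0.9],"xyz":[-0.265,-0.193,0.02],"grip":0},
    {"rot":[0,0,0.9],"xyz":[-0.265,-0.193,0.02],"grip":0},
    {"rot":[0,0,0.9],"xyz":[-0.265,-0.193,0.02],"grip":0},
    {"rot":[0,0,0.9],"xyz":[-0.265,-0.193,0.02],"grip":0},
    {"rot":[0,0,0.9],"xyz":[-0.265,-0.193,0.02],"grip":0},
  ],
)

```text
clock: 7.15
tool_pos: [0.464, -0.3081, 0.1792]
eef_rot: [0.907, 0.422, -0.003, -0.002]
contact_force: [0.1, -0.4, -0.5]
opening: 0.585
finger_force: 0.0
```

Emit:
carry_out(
  plan=[
    {"rot":[0,0,0.605],"xyz":[0,0,0],"grip":0},
    {"rot":[0,0,0.605],"xyz":[0,0,0],"grip":0},
    {"rot":[0,0,0.605],"xyz":[0,0,0],"grip":0},
    {"rot":[0,0,0.605],"xyz":[0,0,0],"grip":0},
    {"rot":[0,0,0.605],"xyz":[0,0,0],"grip":0},
    {"rot":[0,0,0.605],"xyz":[0,0,0],"grip":0},
    {"rot":[0,0,0.605],"xyz":[0,0,0],"grip":0},
  ],
)

```text
clock: 7.73
tool_pos: [0.4657, -0.3058, 0.1796]
eef_rot: [0.99, 0.138, -0.003, -0.001]
contact_force: [0.6, 0.5, -0.4]
opening: 1.001
finger_force: 0.0
```

```bash
python3 - <<'E'
from h import *
st=r.get_state();c=cam("wrist",st);im=r.snapshot("wrist")
print(st['clock'],st['tool_pos'],st['q'],st['opening'])
print("pred knob",proj(c,[.5097,-.2946,.068]),"top",proj(c,[.5097,-.2946,.080]))
g=(im.max(2)<50).astype(np.uint8)
k,l,s,ce=cv2.connectedComponentsWithStats(g)
for j in range(1,k):
    if s[j,4]>150: print(s[j],ce[j])
cv2.imwrite("pics/w6.png",im[:,:,::-1])
E
```

```text
7.7333 [ 0.4657 -0.3058  0.1796] [ 0.4343  0.6847  0.1062  1.8369 -0.1114  0.6311 -0.6878] 1.0013458280989607
pred knob [321.3689 163.5542] top [321.2986 165.8925]
[  67  243   64   53 2082] [ 99.9116 269.1595]
[    0   287   640   193 25679] [160.7475 408.9845]
[  429   287   211   170 15843] [543.1585 371.8986]
```

View pics/w6.png

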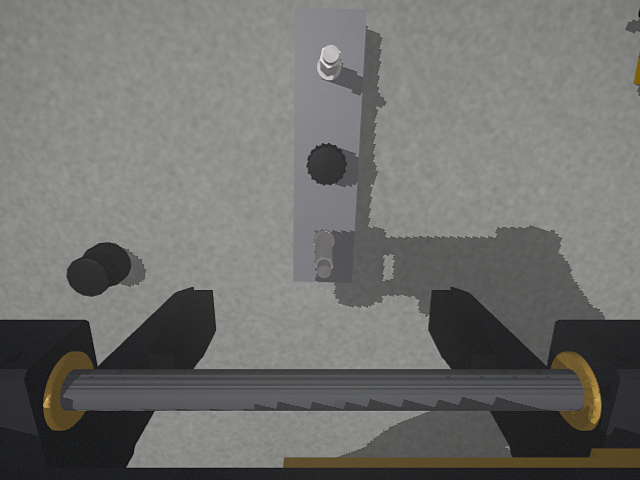

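The knob is at (327, 164), about 6 px (3 mm) to tool +y of the prediction. The stand lies along the image column, so the fingers pass clear of the gauges.

```bash
python3 - <<'E'
from h import *
st=r.get_state();c=cam("wrist",st);p=onz(c,(327,164.5),.074);print(p)
go([p[0],p[1],.10],tool(-np.pi/2,0,.273))
E
```

```text
[ 0.5109 -0.2983  0.074 ]
rot [-0.003  0.004  0.003] xyz [0.0459 0.005  0.0796]
```

Emit:
carry_out(
  plan=[
    {"rot":[-0.003,0.004,0],"xyz":[0.025,0.0045,0],"grip":0},
    {"rot":[-0.003,0.004,0],"xyz":[0.046,0.0045,0.01],"grip":0},
    {"rot":[-0.003,0.004,0],"xyz":[0.046,0.0045,0.05],"grip":0},
    {"rot":[-0.003,0.004,0],"xyz":[0.046,0.0045,0.08],"grip":0},
    {"rot":[-0.003,0.004,0],"xyz":[0.046,0.0045,0.08],"grip":0},
    {"rot":[-0.003,0.004,0],"xyz":[0.046,0.0045,0.08],"grip":0},
  ],
)

```text
clock: 8.28
tool_pos: [0.51, -0.2982, 0.0994]
eef_rot: [0.991, 0.136, -0.001, -0.0]
contact_force: [0.2, -0.2, 0.6]
opening: 1.004
finger_force: 0.0
```

```bash
python3 - <<'E'
from h import *
st=r.get_state();c=cam("wrist",st);im=r.snapshot("wrist")
print(st['tool_pos'])
Rm=R.from_quat(st['eef_rot']);pz=st['tool_pos'].copy();pz[2]=.076
print("pred under TCP",proj(c,pz))
g=(im[:,230:410].max(2)<55).astype(np.uint8);cv2.imwrite("pics/w7.png",im[:,:,::-1])
k,l,s,ce=cv2.connectedComponentsWithStats(g)
for j in range(1,k):
    if s[j,4]>150: print(s[j],ce[j]+[230,0])
E
```

```text
[ 0.51   -0.2982  0.0994]
pred under TCP [318.1581 284.1405]
[  61  247   54   62 2539] [317.8523 278.3261]
[   0  468  180   12 2160] [319.5 473.5]
```

Emit:
carry_out(
  plan=[
    {"rot":[0,0,0],"xyz":[0.001,0,0.03],"grip":0},
    {"rot":[0,0,0],"xyz":[0.001,0,0.049],"grip":0},
    {"rot":[0,0,0],"xyz":[0.001,0,0.049],"grip":80},
    {"rot":[0,0,0],"xyz":[0.001,0,0.049],"grip":150},
    {"rot":[0,0,0],"xyz":[0.001,0,0.049],"grip":255},
    {"rot":[0,0,0],"xyz":[0.001,0,0.049],"grip":255},
    {"rot":[0,0,0],"xyz":[0.001,0,0.049],"grip":255},
    {"rot":[0,0,0],"xyz":[0.001,0,0.049],"grip":255},
  ],
  squeeze=50,
)

```text
clock: 9.0
tool_pos: [0.5129, -0.2991, 0.0527]
eef_rot: [0.991, 0.135, 0.001, 0.001]
contact_force: [0.6, 0.2, 0.2]
opening: 0.569
finger_force: 0.0
```

Emit:
carry_out(
  plan=[
    {"rot":[0,0,0],"xyz":[0,0,0],"grip":255},
    {"rot":[0,0,0],"xyz":[0,0,0],"grip":255},
    {"rot":[0,0,0],"xyz":[0,0,0],"grip":255},
    {"rot":[0,0,0],"xyz":[0,0,0],"grip":255},
  ],
)

```text
clock: 9.33
tool_pos: [0.512, -0.2981, 0.0515]
eef_rot: [0.991, 0.135, 0.0, 0.0]
contact_force: [-0.4, 1.7, 1.1]
opening: 0.268
finger_force: 12.9
```

```bash
python3 - <<'E'
from h import *
st=r.get_state();print(st['tool_pos'],st['contact_force'],st['opening'],st['finger_force'],st['q'])
E
```

```text
[ 0.512  -0.2981  0.0515] [-0.4173  1.6964  1.0582] 0.2683672655352035 12.884309738874435 [ 0.4075  0.9175  0.0739  1.7984 -0.1413  0.43   -0.7182]
```

Emit:
carry_out(
  plan=[
    {"rot":[0,0,0],"xyz":[0,0,0],"grip":255},
    {"rot":[0,0,0],"xyz":[0,0,0],"grip":255},
    {"rot":[0,0,0],"xyz":[0,0,-0.02],"grip":255},
    {"rot":[0,0,0],"xyz":[0,0,-0.045],"grip":255},
    {"rot":[0,0,0],"xyz":[0,0,-0.08],"grip":255},
    {"rot":[0,0,0],"xyz":[0,0,-0.11],"grip":255},
    {"rot":[0,0,0],"xyz":[0,0,-0.11],"grip":255},
    {"rot":[0,0,0],"xyz":[0,0,-0.11],"grip":255},
  ],
)

```text
clock: 10.0
tool_pos: [0.5131, -0.2996, 0.1631]
eef_rot: [0.991, 0.135, 0.002, 0.002]
contact_force: [0.6, 0.8, -1.4]
opening: 0.258
finger_force: 49.8
```

```bash
python3 - <<'E'
from h import *
st=r.get_state();print(st['tool_pos'],st['contact_force'],st['opening'],st['finger_force'])
c=cam("wrist",st);im=r.snapshot("wrist");cv2.imwrite("pics/w8.png",im[:,:,::-1])
g=(im[:,230:410].max(2)<55).astype(np.uint8)
k,l,s,ce=cv2.connectedComponentsWithStats(g)
for j in range(1,k):
    if s[j,4]>150: print(s[j],ce[j]+[230,0])
Rt=R.from_quat(st['eef_rot'])
H=J([-1,-67.8,0])
print(H);go(H+[0,0,.165],Rt);print("jig yaw turn");go(H+[0,0,.165],tool(-np.pi/2))
E
```

```text
[ 0.5131 -0.2996  0.1631] [ 0.642   0.7678 -1.3952] 0.25774410317110835 49.75619592703879
[    0   287   180    83 12021] [321.3439 332.0023]
[   0  411   31   46 1097] [244.052  433.8851]
[154 411  26  46 952] [398.0378 432.8498]
[   0  468  180   12 2160] [319.5 473.5]
[0.5878 0.0329 0.    ]
rot [-0.003  0.003  0.   ] xyz [ 0.1619 -0.2992 -0.0039]
jig yaw turn
rot [ 0.002 -0.001  0.066] xyz [ 0.1619 -0.2992 -0.0039]
```

```bash
python3 - <<'E'
from h import *
go(J([-46,-67.5,180]),tool(-np.pi/2))
E
```

```text
rot [ 0.002 -0.001  0.066] xyz [ 0.1171 -0.3024 -0.019 ]
```

Emit:
carry_out(
  plan=[
    {"rot":[0.002,0,0.066],"xyz":[0,0,-0.019],"grip":255},
    {"rot":[0.002,0,0.066],"xyz":[0.117,-0.302,-0.019],"grip":255},
    {"rot":[0.002,0,0.066],"xyz":[0.117,-0.302,-0.019],"grip":255},
    {"rot":[0.002,0,0.066],"xyz":[0.117,-0.302,-0.019],"grip":255},
    {"rot":[0.002,0,0.066],"xyz":[0.117,-0.302,-0.019],"grip":255},
    {"rot":[0.002,0,0.066],"xyz":[0.117,-0.302,-0.019],"grip":255},
    {"rot":[0.002,0,0.066],"xyz":[0.117,-0.302,-0.019],"grip":255},
    {"rot":[0.002,0,0.066],"xyz":[0.117,-0.302,-0.019],"grip":255},
  ],
)

```text
clock: 10.72
tool_pos: [0.5394, -0.0064, 0.1784]
eef_rot: [0.995, 0.102, -0.001, -0.0]
contact_force: [1.0, 0.5, -1.1]
opening: 0.258
finger_force: 49.8
```

Emit:
carry_out(
  plan=[
    {"rot":[0,0,0],"xyz":[0,0,0],"grip":255},
    {"rot":[0,0,0],"xyz":[0,0,0],"grip":255},
    {"rot":[0,0,0],"xyz":[0,0,0],"grip":255},
    {"rot":[0,0,0],"xyz":[0,0,0],"grip":255},
    {"rot":[0,0,0],"xyz":[0,0,0],"grip":255},
  ],
)

```text
clock: 11.13
tool_pos: [0.5402, -0.0105, 0.1797]
eef_rot: [0.995, 0.101, -0.0, 0.0]
contact_force: [0.4, -0.2, -0.2]
opening: 0.255
finger_force: 49.8
```

```bash
python3 - <<'E'
from h import *
st=r.get_state();c=cam("wrist",st);im=r.snapshot("wrist")
print(st['tool_pos'],toJ(st['tool_pos']),st['contact_force'],st['finger_force'],(R.from_quat(st['eef_rot']).inv()*tool(-np.pi/2)).as_rotvec())
u=proj(c,J([-2,-67.3,67]));print(u)
u0,v0=u.astype(int)
k=im[v0-30:v0+30,u0-40:u0+40]
m=np.zeros((600,800,3),np.uint8)
m[:300,:400]=cv2.resize(im,(400,300),interpolation=3)
m[:300,400:]=cv2.resize(k,(400,300),interpolation=0)
cv2.imwrite("pics/m9.png",m[:300,:,::-1])
E
```

```text
[ 0.5402 -0.0105  0.1797] [ -56.5097 -100.5988  179.7467] [ 0.3521 -0.2318 -0.2017] 49.759917156770825 [ 0.0006  0.0002 -0.0029]
[266.8979 150.2533]
```

View pics/m9.png

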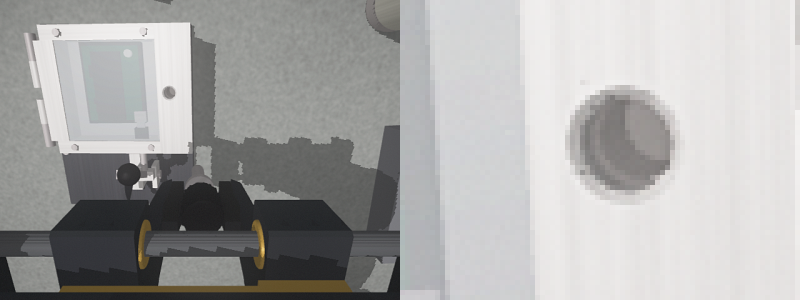

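The hole is at wrist pixel (270.3, 149), 3.5 px from the prediction, and the pin is held upright between the fingers.

```bash
python3 - <<'E'
from h import *
st=r.get_state();c=cam("wrist",st)
p=onz(c,(270.3,149),.0665);print(p,toJ(p))
go([p[0],p[1],.18],tool(-np.pi/2));go([p[0],p[1],.135],tool(-np.pi/2))
E
```

```text
[0.5881 0.0315 0.0665] [ -1.0308 -69.2228  66.5   ]
rot [ 0.    -0.    -0.003] xyz [ 0.0552 -0.0314 -0.0001]
rot [ 0.    -0.    -0.003] xyz [ 0.0552 -0.0314  0.0449]
```

Emit:
carry_out(
  plan=[
    {"rot":[0,0,0],"xyz":[0.03,-0.017,0],"grip":255},
    {"rot":[0,0,0],"xyz":[0.055,-0.031,0],"grip":255},
    {"rot":[0,0,0],"xyz":[0.055,-0.031,0],"grip":255},
    {"rot":[0,0,0],"xyz":[0.055,-0.031,0.03],"grip":255},
    {"rot":[0,0,0],"xyz":[0.055,-0.031,0.057],"grip":255},
    {"rot":[0,0,0],"xyz":[0.055,-0.031,0.057],"grip":255},
    {"rot":[0,0,0],"xyz":[0.055,-0.031,0.057],"grip":255},
    {"rot":[0,0,0],"xyz":[0.055,-0.031,0.057],"grip":255},
  ],
)

```text
clock: 11.85
tool_pos: [0.5889, 0.0324, 0.1243]
eef_rot: [0.995, 0.102, 0.001, -0.0]
contact_force: [-0.1, -0.3, 0.2]
opening: 0.256
finger_force: 49.8
```

```bash
python3 - <<'E'
from h import *
st=r.get_state();print(st['tool_pos'],toJ(st['tool_pos']),st['contact_force'],st['moment'])
a=r.snapshot("scene");b=r.snapshot("side")
m=np.zeros((300,800,3),np.uint8)
m[:,:400]=cv2.resize(a[225:285,300:380],(400,300),interpolation=2);m[:,400:]=cv2.resize(b[178:238,289:369],(400,300),interpolation=2)
cv2.imwrite("pics/m10.png",m[:,:,::-1])
E
```

```text
[0.5889 0.0324 0.1243] [ -0.0693 -68.5476 124.3354] [-0.0627 -0.2643  0.1714] [-0.0019  0.0863 -0.0715]
```

View pics/m10.png

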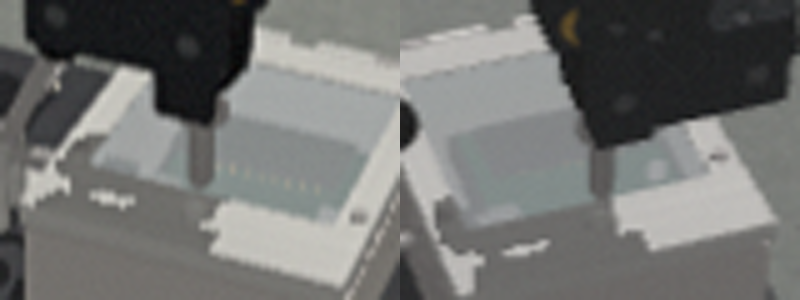

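The pin tip lies straight above the hole in both views: scene 200 against 198, side 600 against 601. I'll descend slowly.

Emit:
carry_out(
  plan=[
    {"rot":[0,0,0],"xyz":[0,0,0.005],"grip":255},
    {"rot":[0,0,0],"xyz":[0,0,0.009],"grip":255},
    {"rot":[0,0,0],"xyz":[0,0,0.012],"grip":255},
    {"rot":[0,0,0],"xyz":[0,0,0.015],"grip":255},
    {"rot":[0,0,0],"xyz":[0,0,0.018],"grip":255},
    {"rot":[0,0,0],"xyz":[0,0,0.02],"grip":255},
    {"rot":[0,0,0],"xyz":[0,0,0.02],"grip":255},
  ],
)

```text
clock: 12.53
tool_pos: [0.5898, 0.0317, 0.1046]
eef_rot: [0.995, 0.102, 0.002, 0.001]
contact_force: [0.4, -3.8, -1.3]
opening: 0.258
finger_force: 49.6
```

```bash
python3 - <<'E'
from h import *
st=r.get_state();print(st['tool_pos'],toJ(st['tool_pos']),st['contact_force'],st['moment'],st['opening'])
E
```

```text
[0.5898 0.0317 0.1046] [  0.6571 -69.3481 104.5713] [ 0.3811 -3.8438 -1.3395] [-0.9126 -0.1012 -0.0414] 0.25771282813508156
```

Emit:
carry_out(
  plan=[
    {"rot":[0,0,0],"xyz":[0,0.0015,0],"grip":255},
    {"rot":[0,0,0],"xyz":[0,0.0015,0.002],"grip":255},
    {"rot":[0,0,0],"xyz":[0,0.0015,0.004],"grip":255},
    {"rot":[0,0,0],"xyz":[0,0.0015,0.006],"grip":255},
    {"rot":[0,0,0],"xyz":[0,0.0015,0.008],"grip":255},
    {"rot":[0,0,0],"xyz":[0,0.0015,0.008],"grip":255},
  ],
)

```text
clock: 13.03
tool_pos: [0.5886, 0.0312, 0.0947]
eef_rot: [0.995, 0.102, 0.0, 0.0]
contact_force: [1.1, -4.7, -1.3]
opening: 0.255
finger_force: 49.7
```

```bash
python3 - <<'E'
from h import *
st=r.get_state();print(st['tool_pos'],toJ(st['tool_pos']),RJ.inv().apply(st['contact_force']),st['moment'],st['opening'])
E
```

```text
[0.5886 0.0312 0.0947] [ -0.5727 -69.6019  94.7203] [ 0.1704 -4.8247 -1.2526] [-0.9058 -0.345   0.0052] 0.2552066884962633
```

Emit:
carry_out(
  plan=[
    {"rot":[0,0,0],"xyz":[0,0.002,0],"grip":255},
    {"rot":[0,0,0],"xyz":[0,0.002,0],"grip":255},
    {"rot":[0,0,0],"xyz":[0,0.002,0.003],"grip":255},
    {"rot":[0,0,0],"xyz":[0,0.002,0.006],"grip":255},
    {"rot":[0,0,0],"xyz":[0,0.002,0.008],"grip":255},
    {"rot":[0,0,0],"xyz":[0,0.002,0.008],"grip":255},
  ],
)

```text
clock: 13.53
tool_pos: [0.5887, 0.0302, 0.0867]
eef_rot: [0.995, 0.103, 0.0, -0.0]
contact_force: [2.2, -0.7, -2.6]
opening: 0.25
finger_force: 49.7
```

```bash
python3 - <<'E'
from h import *
st=r.get_state();print(st['tool_pos'],toJ(st['tool_pos']),RJ.inv().apply(st['contact_force']),st['moment'],st['opening'])
E
```

```text
[0.5887 0.0302 0.0867] [ -0.7315 -70.5984  86.6977] [ 2.018  -1.1594 -2.5692] [-0.1911 -0.1291 -0.0392] 0.25039204068865223
```

Emit:
carry_out(
  plan=[
    {"rot":[0,0,0],"xyz":[0,0.0005,0.002],"grip":255},
    {"rot":[0,0,0],"xyz":[0,0.0005,0.004],"grip":255},
    {"rot":[0,0,0],"xyz":[0,0.0005,0.006],"grip":255},
    {"rot":[0,0,0],"xyz":[0,0.0005,0.008],"grip":255},
    {"rot":[0,0,0],"xyz":[0,0.0005,0.01],"grip":255},
    {"rot":[0,0,0],"xyz":[0,0.0005,0.01],"grip":255},
  ],
)

```text
clock: 14.03
tool_pos: [0.5891, 0.03, 0.0772]
eef_rot: [0.995, 0.103, 0.001, -0.001]
contact_force: [-0.4, 1.7, 0.9]
opening: 0.256
finger_force: 49.7
```

```bash
python3 - <<'E'
from h import *
st=r.get_state();print(st['tool_pos'],toJ(st['tool_pos']),RJ.inv().apply(st['contact_force']),st['moment'],st['opening'])
E
```

```text
[0.5891 0.03   0.0772] [ -0.3736 -70.9453  77.1649] [-0.0461  1.7569  0.9345] [0.302  0.1044 0.0087] 0.25598555382420124
```

Emit:
carry_out(
  plan=[
    {"rot":[0,0,0],"xyz":[0,-0.0005,0.001],"grip":255},
    {"rot":[0,0,0],"xyz":[0,-0.0005,0.002],"grip":255},
    {"rot":[0,0,0],"xyz":[0,-0.0005,0.003],"grip":255},
    {"rot":[0,0,0],"xyz":[0,-0.0005,0.004],"grip":255},
    {"rot":[0,0,0],"xyz":[0,-0.0005,0.004],"grip":255},
    {"rot":[0,0,0],"xyz":[0,-0.0005,0.004],"grip":255},
  ],
)

```text
clock: 14.53
tool_pos: [0.5893, 0.0299, 0.0744]
eef_rot: [0.995, 0.102, 0.001, -0.0]
contact_force: [-1.8, 0.5, 9.9]
opening: 0.253
finger_force: 49.6
```

```bash
python3 - <<'E'
from h import *
st=r.get_state();print(st['tool_pos'],toJ(st['tool_pos']),RJ.inv().apply(st['contact_force']),st['moment'],st['opening'])
E
```

```text
[0.5893 0.0299 0.0744] [ -0.1208 -71.0188  74.3587] [-1.6373  0.8364  9.9372] [ 0.2181  0.3998 -0.0721] 0.25251925300087413
```

Emit:
carry_out(
  plan=[
    {"rot":[0,0,0],"xyz":[0,0,0.0005],"grip":255},
    {"rot":[0,0,0],"xyz":[0,0,0.001],"grip":255},
    {"rot":[0,0,0],"xyz":[0,0,0.001],"grip":255},
    {"rot":[0,0,0],"xyz":[0,0,0.001],"grip":255},
  ],
)

```text
clock: 14.87
tool_pos: [0.5895, 0.03, 0.0742]
eef_rot: [0.995, 0.102, 0.001, -0.0]
contact_force: [-1.6, 2.1, 17.0]
opening: 0.258
finger_force: 49.5
```

```bash
python3 - <<'E'
from h import *
st=r.get_state();print(st['tool_pos'],toJ(st['tool_pos']),RJ.inv().apply(st['contact_force']),st['opening'])
E
```

```text
[0.5895 0.03   0.0742] [  0.0235 -71.008   74.1958] [-1.1702  2.3878 17.0117] 0.25786571985750695
```

Emit:
carry_out(
  plan=[
    {"rot":[0,0,0],"xyz":[0,0,0],"grip":255},
    {"rot":[0,0,0],"xyz":[0,0,0],"grip":255},
    {"rot":[0,0,0],"xyz":[0,0,0],"grip":255},
    {"rot":[0,0,0],"xyz":[0,0,0],"grip":255},
    {"rot":[0,0,0],"xyz":[0,0,0],"grip":255},
    {"rot":[0,0,0],"xyz":[0,0,0],"grip":255},
  ],
)

```text
clock: 15.37
tool_pos: [0.5895, 0.03, 0.0742]
eef_rot: [0.995, 0.102, 0.001, -0.0]
contact_force: [-3.3, 0.4, 16.4]
opening: 0.253
finger_force: 49.5
```

```bash
python3 - <<'E'
from h import *
st=r.get_state();print(toJ(st['tool_pos']),st['contact_force'],st['opening'])
# lid check: free-edge top line at lid's corner: image edge rows vs prediction for shut / 7 mm up, at jig x=+45
for n in("scene","side"):
    c=cam(n);g=cv2.cvtColor(r.snapshot(n),cv2.COLOR_RGB2GRAY).astype(int)
    for x in(-50,50,60):
        p=proj(c,J([x,-90,63]));q=proj(c,J([x,-90,70]));u,v=p.round().astype(int)
        print(n,x,p,q,g[v-8:v+9,u])
    b=cv2.imread(f"pics/{n}0.png") if 0 else None
E
```

```text
[  0.0263 -70.9897  74.1826] [-3.3218  0.364  16.4201] 0.25268876157718084
scene -50 [310.7829 269.1803] [310.7941 266.3157] [198 196 194 193 194 192 163 120 114 113 118 117 116 113 113 113 112]
scene 50 [360.1689 282.4187] [360.4276 279.5112] [199 196 196 197 197 196 197 197 174 129 116 116 115 116 115 114 115]
scene 60 [365.314  283.7979] [365.5996 280.8863] [196 195 197 197 199 198 200 181 140 116 117 117 115 114 114 114 115]
side -50 [308.4259 236.7422] [308.3405 234.1435] [108 107 109 108 107 107 106 109 108 107 107 107 105 106 106 105 105]
side 50 [357.3504 225.4694] [357.5485 222.8676] [ 43  41  31  34  30  32 177 193 189 128 110 107 107 107 105 105 106]
side 60 [362.116  224.3713] [362.341  221.7694] [ 32  35  33  31  33  40 167 190 180 125 109 107 110 111 113 114 112]
```

The lid's edge rows match the shut prediction at three of the four points that could be read. One scene point reads about 2 px high. The push is steady at 16 N against a hard stop.

```bash
python3 -c "
from plant import r
print(r.finish_job())"
```

```text
the job is handed in; nothing more can be done
None
```

The job is handed in: the lever is in the white-line notch and the lid is down, with the register pin through it at its home height and held by the knob at about 16 N; one of the camera checks on the lid being fully shut read about 2 px high.

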